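Seal the airtight tub

TASK

Seal the clear food tub: press its lid's rim down point by point until the whole rim has clicked fully home, and only then push in the vent plug in the middle. Press firmly but do not slam or lean on the lid, which cracks at about 50 N, and leave the tub about where it stands and the things round it alone.

Things in the scene. Friction and masses are not known exactly. Their poses are not given: they have to be found in the camera images.
- tub: Clear plastic food tub, 198 x 140 x 62 mm, about 3 kg, loose on the worktop, closed by a white lid. Origin: centre of its underside; x along the long side, y along the short side, z up.
- lid_seat (a point): Point of the tub 62 mm above its underside, mid of its mouth. The lid (206 x 148 mm) has a flat middle and a 30 mm wide rim of six zones (four L-shaped corners, two long-side middles); each moves 6 mm straight up and down alone over a black gasket. How high the whole lid sits differs each run within 14 mm and is not told: feel or see it. It keeps that height when pressed.
- corner_a_below (a point): Point of the tub 62 mm above its underside (x 78, y 59 mm in the tub's frame), straight below the round thumb mark (18 mm across), the place to press, of the rim zone at the +x +y corner. The mark's top is 23 to 37 mm above this point when proud, 17 to 31 mm when home (always 6 mm lower), as the lid sits.
- corner_a (a joint): How far that rim zone (+x +y corner) is pressed down, in m: 0 proud, 0.006 fully home. It snaps over: it resists with 7 to 14 N (hidden), clicks home by itself once past 3.5 mm and then stays; pressed less it springs back up. May be home already at the start. Once home it lies on the gasket: pressing on yields only a little more, 1 mm or less.
- corner_b_below (a point): Point of the tub 62 mm above its underside (x 78, y -59 mm in the tub's frame), straight below the round thumb mark (18 mm across), the place to press, of the rim zone at the +x -y corner. The mark's top is 23 to 37 mm above this point when proud, 17 to 31 mm when home (always 6 mm lower), as the lid sits.
- corner_b (a joint): How far that rim zone (+x -y corner) is pressed down, in m: 0 proud, 0.006 fully home. It snaps over: it resists with 7 to 14 N (hidden), clicks home by itself once past 3.5 mm and then stays; pressed less it springs back up. May be home already at the start. Once home it lies on the gasket: pressing on yields only a little more, 1 mm or less.
- corner_c_below (a point): Point of the tub 62 mm above its underside (x -78, y -59 mm in the tub's frame), straight below the round thumb mark (18 mm across), the place to press, of the rim zone at the -x -y corner. The mark's top is 23 to 37 mm above this point when proud, 17 to 31 mm when home (always 6 mm lower), as the lid sits.
- corner_c (a joint): How far that rim zone (-x -y corner) is pressed down, in m: 0 proud, 0.006 fully home. It snaps over: it resists with 7 to 14 N (hidden), clicks home by itself once past 3.5 mm and then stays; pressed less it springs back up. Always starts proud. Once home it lies on the gasket: pressing on yields only a little more, 1 mm or less.
- corner_d_below (a point): Point of the tub 62 mm above its underside (x -78, y 59 mm in the tub's frame), straight below the round thumb mark (18 mm across), the place to press, of the rim zone at the -x +y corner. The mark's top is 23 to 37 mm above this point when proud, 17 to 31 mm when home (always 6 mm lower), as the lid sits.
- corner_d (a joint): How far that rim zone (-x +y corner) is pressed down, in m: 0 proud, 0.006 fully home. It snaps over: it resists with 7 to 14 N (hidden), clicks home by itself once past 3.5 mm and then stays; pressed less it springs back up. May be home already at the start. Once home it lies on the gasket: pressing on yields only a little more, 1 mm or less.
- side_left_below (a point): Point of the tub 62 mm above its underside (x 0, y 59 mm in the tub's frame), straight below the round thumb mark (18 mm across), the place to press, of the rim zone at the middle of the +y long side. The mark's top is 23 to 37 mm above this point when proud, 17 to 31 mm when home (always 6 mm lower), as the lid sits.
- side_left (a joint): How far that rim zone (middle of the +y long side) is pressed down, in m: 0 proud, 0.006 fully home. It snaps over: it resists with 7 to 14 N (hidden), clicks home by itself once past 4.2 mm and then stays; pressed less it springs back up. May be home already at the start. Once home it lies on the gasket: pressing on yields only a little more, 1 mm or less.
- side_right_below (a point): Point of the tub 62 mm above its underside (x 0, y -59 mm in the tub's frame), straight below the round thumb mark (18 mm across), the place to press, of the rim zone at the middle of the -y long side. The mark's top is 23 to 37 mm above this point when proud, 17 to 31 mm when home (always 6 mm lower), as the lid sits.
- side_right (a joint): How far that rim zone (middle of the -y long side) is pressed down, in m: 0 proud, 0.006 fully home. It snaps over: it resists with 7 to 14 N (hidden), clicks home by itself once past 4.2 mm and then stays; pressed less it springs back up. Always starts proud. Once home it lies on the gasket: pressing on yields only a little more, 1 mm or less.
- vent_below (a point): Point of the tub 62 mm above its underside, straight below the round vent plug (18 mm across) in the middle of the lid. The open plug's top is 19 to 33 mm above this point, always 2 mm above the thumb marks of zones at home; pushed in it is 5 mm lower.
- vent (a joint): How far the vent plug is pushed in, in m: 0 open, 0.005 fully in. Snaps over as well: resists with about 4 N, clicks in past 3 mm and stays. Starts open.
- tin_mid (a point): Bystander: short food tin, 75 mm across, 58 mm high, loose; point at its centre.
- garlic_mid (a point): Bystander: a loose garlic bulb on the worktop, 56 mm across and high; point at its centre.
- mug_mid (a point): Bystander: a mug about 85 mm across and 98 mm high, loose; point at its centre, half-way up.

How it is judged (in metres and radians):
On the way, in this order (a step that is already met when the one before it is completed fails the run):
1. the whole rim is home: four corners and both long sides (value of joint each of corner_a, corner_b, corner_c, corner_d, side_left, side_right above 0.005 m), for 0.3 s.
2. the vent plug is pushed in (value of joint vent above 0.004 m), for 0.2 s.
At the end, for the whole second after the job is handed in: All six rim zones are pressed at least 5 of their 6 mm down and stay there, the vent plug is in by at least 4 of 5 mm, and the tub stands level and still within 40 mm of where it began (all of step 1 and value of joint vent above 0.004 m and distance of tub from where it was at the start of the episode below 0.04 m and angle between tub's own z axis and vertical below 0.05 rad and linear speed of tub below 0.01 m/s); the robot touches nothing.
It fails at once if the vent plug is pushed in before the whole rim is home (value of joint vent above 0.003 m and value of joint any of corner_a, corner_b, corner_c, corner_d, side_left, side_right below 0.004 m).
It fails at once if the tub or its lid is pressed with more than 50 N (contact force between the fingers and tub above 50 N).
It fails at once if a bystander (tin, garlic or mug) is moved by more than 20 mm (distance of any of tin_mid, garlic_mid, mug_mid from where it was at the start of the episode above 0.02 m).
It also fails if it takes over 54 s, if anything falls off the work surface, if the arm or the gripper's body presses on something with over 40 N, if the wrist force passes 120 N, or if a joint passes its speed limit or range.

ROBOT

A 6-joint arm with a two-finger parallel gripper is mounted at the origin on a cart in front of the work surface, level with it; the furniture and walls round the work are solid. World frame = base frame: x ahead of the robot, y to its left, z up, the work surface at z = 0. Lengths are in m, angles in degrees, forces in N, time in s.
With the tool pointing down it reaches from about 0.3 to 0.75 m from the base axis. Payload 8.5 kg.
Tool frame: the origin (TCP) lies midway between the tips of the shut fingers; the grasp point (between the pads) lies 19 mm behind it (env.hold_point_z is the distance from the TCP to the grasp point, in m); z points along the fingers, y is the line along which they close (so a half turn about z gives the same grasp; the last joint's range is limited). The gripper opens to 85 mm and grips with 20 to 120 N. Pads are 22 mm wide; open, the fingers measure 114 mm over their backs; the gripper's body (76 mm by 85 mm) begins 54 mm behind the grasp point. The pads swing forward as they close: fully open they stand 13 mm farther back than shut.
Start: joints at [-77.481, 21.807, 74.336, -0, 83.858, -12.336], TCP at [0.231, -0.499, 0.231] pointing down, gripper open.
Joint ranges: [-178.18, 178.18], [-50.72, 133.34], [12.68, 142.11], [-81.47, 261.47], [9.98, 163.14], [-165.26, 165.26]. Speed limits (degrees/s): [136.94, 136.94, 180, 180, 180, 180].

INTERFACE

Orientations are given as a 3x3 rotation matrix whose columns are the frame's x, y, z axes.
In Python, from rig import observe, get_image, camera_info, env gives the robot as it stands.
- The arm moves only by the tool drive_tool, never from a script. Its arguments are lists of equal length, an entry for each row: "offset": the shift along the tool's x, y, z in units of 40 mm (1.0 is 40 mm), a list of three; "turn": the turn, a rotation vector about the tool's x, y, z in units of 6 degrees (1.0 is 6 degrees), a list of three; "hand": the opening, from 0 (shut) to 1 (fully open). A call has exactly 10 rows; each row shifts and turns the commanded pose from where the row before left it, along the tool's axes as they then stand; what a row does not reach is not made up. A row lasts 1/8 s, in which the tool goes at most 62.5 mm and 10.7 degrees, less where a joint would pass 70% of its speed; a pose out of reach is approached as far as the arm can. A call is refused whole if a number of a shift passes 1 or a number of a turn 1, either way. A call with a gripper value outside its range is refused whole. The fingers move at their own pace and stop on an object; "newtons" is the grip in N (left out, the last holds). Time passes only in rows, so rows that do not move let the fingers close, or fill a call up. It gives the time, the measured TCP pose, the force, the opening and the grip force at its end, in the units of the state.
- observe(): the state, without advancing time (a new reading comes with each control period).
- get_image(name): name is "scene" or "top" or "wrist"; returns the picture (400x640x3 uint8, blue, green, red); there is no depth.
- camera_info(name): a dict with "fx", "fy", "cx", "cy" (pixels), "world_to_cam" (4x4, takes a point from world to camera coordinates). Camera axes: x right, y down, z forward; pixel columns grow to the right and rows downward; lengths in m; the calibration is good to about 2 mm. A picture is of the moment at which its call begins: read the wrist's pose just before it. camera_info takes no time and is no camera call; for the wrist camera it gives the pose at the moment of the call.
- env.close_job(): hands the job in; it is judged then, once.
The state is a dict: "time_s": time; "q": joint angles; "qvel": joint speeds; "joint_efforts": joint torques, N m; "position": TCP position; "tool_rot": TCP orientation; "ft_force": force on the tool from outside, world axes, zero at the start; "wrist_torque": the same for the moment, N m; "grip_width": finger opening in m; "gripper_force": force on a finger pad.
Only numpy, scipy, OpenCV 4.12 (cv2) and the standard library are available. Lean on these libraries where they do the work, as an engineer would, in place of code of your own. Each camera call takes 0.05 s, during which the arm holds its last target. There are 200 camera calls.

## Working session

There is one attempt and no reset: what is moved stays moved. The work goes in short steps, Python scripts to look and compute and a tool call to move; the robot and the scene stay as the last step left them, time stands still between calls to the robot, and variables do not carry over. Pictures are saved under pics/ and viewed, at most 10 in all, crops included, and the job is handed in when it is done.

Besides the shell and the picture viewer there is one more tool, called after "Request:" as name(argument=value, ...), one argument or row to a line, values as JSON. drive_tool: Moves the arm, as the interface text tells. Its arguments: {"type":"object","properties":{"offset":{"type":"array"},"turn":{"type":"array"},"hand":{"type":"array"},"newtons":{"type":"number"}},"required":["offset","turn","hand"]}

```bash
mkdir -p pics; python3 - <<'E'
from rig import *
import cv2
o=observe();print(o['time_s'],o['position'],o['tool_rot'],o['grip_width'],o['ft_force'])
for n in ['top','scene']:
    cv2.imwrite(f'pics/{n}0.png',get_image(n)); c=camera_info(n);print(n,c)
E
```

```text
0.0 [ 0.23110385 -0.49875296  0.23070584] [[ 9.07376562e-01  4.20318524e-01 -3.36461675e-04]
 [ 4.20318546e-01 -9.07375444e-01  1.45719960e-03]
 [ 3.07190923e-04 -1.46364985e-03 -9.99998882e-01]] 0.08594304234926832 [ 0.3565491  -0.48363577  0.74710854]
top {'fx': 472.2473006933652, 'fy': 472.2473006933652, 'cx': 316.5926252611237, 'cy': 201.94012708740357, 'world_to_cam': array([[ 0.02378006, -0.99953405, -0.01913591, -0.01641797],
       [-0.9847865 , -0.02012481, -0.17259939,  0.53775318],
       [ 0.17213386,  0.02294921, -0.98480621,  1.34759045],
       [ 0.        ,  0.        ,  0.        ,  1.        ]])}
scene {'fx': 463.57415341261304, 'fy': 463.57415341261304, 'cx': 328.0333350887052, 'cy': 197.62763826607085, 'world_to_cam': array([[-0.82735031, -0.56143929, -0.01665508,  0.44773073],
       [-0.36668017,  0.56233525, -0.74116444,  0.24518142],
       [ 0.42548458, -0.60709554, -0.67111689,  1.3305314 ],
       [ 0.        ,  0.        ,  0.        ,  1.        ]])}
```

View pics/top0.png

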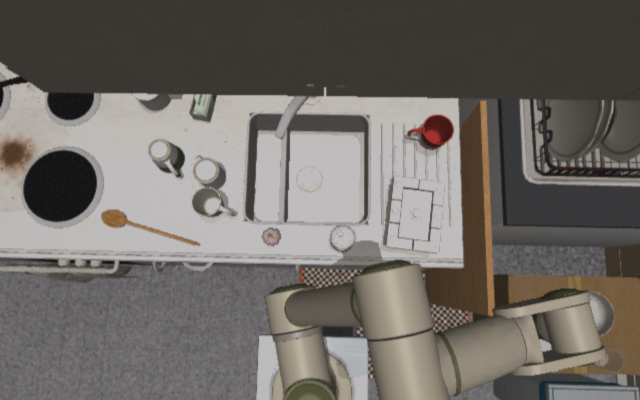

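View pics/scene0.png

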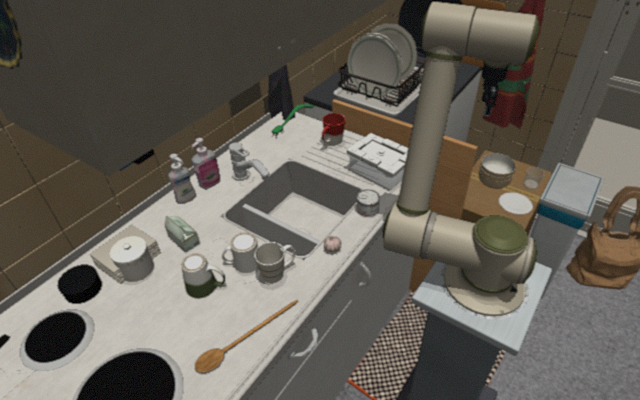

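The top view shows the tub with its white lid at about (416,214). The red mug is at (437,130), the tin at (342,237), the garlic at (271,237), and a wooden panel stands at column ~478. The scene view shows the lid at (380,155). I'll zoom in on the lid.

```bash
cat > h.py <<'E'
import numpy as np
from rig import *
def ray(n,u,v,z,c=None):
    c=c or camera_info(n);T=np.array(c['world_to_cam']);R=T[:3,:3];o=-R.T@T[:3,3]
    d=R.T@np.array([(u-c['cx'])/c['fx'],(v-c['cy'])/c['fy'],1]);return o+d*(z-o[2])/d[2]
def proj(n,p,c=None):
    c=c or camera_info(n);T=np.array(c['world_to_cam']);q=T[:3,:3]@p+T[:3,3]
    return c['fx']*q[0]/q[2]+c['cx'],c['fy']*q[1]/q[2]+c['cy']
E
python3 - <<'E'
from h import *
import cv2
a=cv2.imread('pics/top0.png')[165:265,370:470];b=cv2.imread('pics/scene0.png')[115:195,330:430]
a=cv2.resize(a,(500,500),interpolation=cv2.INTER_CUBIC);b=cv2.resize(b,None,fx=3,fy=3,interpolation=cv2.INTER_CUBIC)
b=cv2.copyMakeBorder(b,0,260,0,0,cv2.BORDER_CONSTANT)
cv2.imwrite('pics/z0.png',cv2.hconcat([a,b]))
for n,u,v,z in [('lidc',416,214,.09),('mug',437,130,.09),('tin',342,237,.055),('panel',478,220,.1),('panelnear',490,310,.1)]: print(n,ray('top',u,v,z).round(3))
E
```

```text
lidc [ 0.501 -0.288  0.09 ]
mug [ 0.751 -0.352  0.09 ]
tin [ 0.435 -0.081  0.055]
panel [ 0.487 -0.459  0.1  ]
panelnear [ 0.241 -0.483  0.1  ]
```

View pics/z0.png

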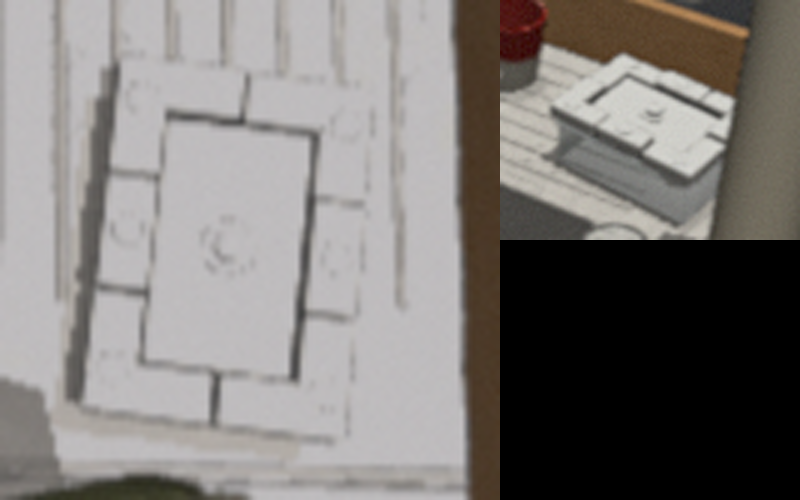

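The zoom shows the lid's long axis pointing nearly straight up in the top image. The vent is at crop (228,245), and thumb marks are at about (137,100), (347,125), (127,228), (335,255) and (115,370). I'll go up, cross over the tub and look with the wrist camera.

Request:
drive_tool(
  offset=[
    [0,0,-0.8],
    [0,0,-0.8],
    [0,0,-0.6],
    [1,-0.25,0],
    [1,-0.25,0],
    [1,-0.25,0],
    [1,-0.25,0],
    [1,-0.25,0],
    [1,-0.25,0],
    [1,-0.25,0],
  ],
  turn=[
    [0,0,0],
    [0,0,0],
    [0,0,0],
    [0,0,0],
    [0,0,0],
    [0,0,0],
    [0,0,0],
    [0,0,0],
    [0,0,0],
    [0,0,0],
  ],
  hand=[0,0,0,0,0,0,0,0,0,0],
)

```text
time_s: 1.35
position: [0.4567, -0.3168, 0.319]
tool_rot: [[0.907, 0.42, -0.001], [0.42, -0.907, 0.001], [-0.0, -0.001, -1.0]]
ft_force: [0.4, -0.2, -0.3]
grip_width: -0.0
gripper_force: 0.0
```

Request:
drive_tool(
  offset=[
    [0,0,0],
    [0,0,0],
    [0,0,0],
    [0,0,0],
    [0,0,0],
    [0,0,0],
    [0,0,0],
    [0,0,0],
    [0,0,0],
    [0,0,0],
  ],
  turn=[
    [0,0,-1],
    [0,0,-1],
    [0,0,-1],
    [0,0,-1],
    [0,0,-1],
    [0,0,-1],
    [0,0,-1],
    [0,0,-1],
    [0,0,-1],
    [0,0,-1],
  ],
  hand=[0,0,0,0,0,0,0,0,0,0],
)

```text
time_s: 2.6
position: [0.4557, -0.3177, 0.3189]
tool_rot: [[0.086, 0.996, -0.001], [0.996, -0.086, 0.001], [0.001, -0.001, -1.0]]
ft_force: [0.2, 0.6, -0.2]
grip_width: -0.0001
gripper_force: 0.0
```

```bash
python3 - <<'E'
from h import *
import cv2,json
o=observe();print(o['time_s'],o['position'],o['tool_rot'].round(4) if hasattr(o['tool_rot'],'round') else o['tool_rot'],o['grip_width'],o['ft_force'])
c=camera_info('wrist');im=get_image('wrist');cv2.imwrite('pics/w0.png',im);np.save('w0.npy',c,allow_pickle=True);print(c)
E
```

```text
2.6 [ 0.45572742 -0.3177498   0.31891173] [[ 8.620e-02  9.963e-01 -7.000e-04]
 [ 9.963e-01 -8.620e-02  7.000e-04]
 [ 6.000e-04 -7.000e-04 -1.000e+00]] -0.0001078394868137778 [ 0.230977    0.58787826 -0.20130284]
{'fx': 303.67526367520173, 'fy': 303.67526367520173, 'cx': 316.2816717485874, 'cy': 197.45412351757156, 'world_to_cam': array([[ 9.96208239e-01, -8.70007517e-02, -1.14522599e-04,
        -4.81625260e-01],
       [-8.34415692e-02, -9.55824574e-01,  2.81845505e-01,
        -3.27528587e-01],
       [-2.46302343e-02, -2.80767258e-01, -9.59459795e-01,
         3.85165392e-01],
       [ 0.00000000e+00,  0.00000000e+00,  0.00000000e+00,
         1.00000000e+00]])}
```

View pics/w0.png

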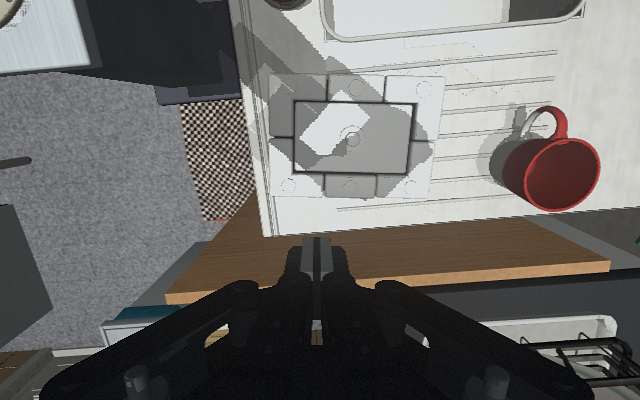

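The wrist view shows the lid with its vent at (352,139). The marks are near (284,85), (349,87), (424,89), (288,185), (351,187) and (411,186), partly in shadow. I'll enlarge the lid.

```bash
python3 - <<'E'
import cv2
a=cv2.imread('pics/w0.png')[65:209,260:455]
g=cv2.createCLAHE(3,(4,4)).apply(cv2.cvtColor(a,cv2.COLOR_BGR2GRAY))
cv2.imwrite('pics/w0z.png',cv2.resize(g,None,fx=4,fy=4,interpolation=cv2.INTER_CUBIC))
E
```

```text
(no output)
```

View pics/w0z.png

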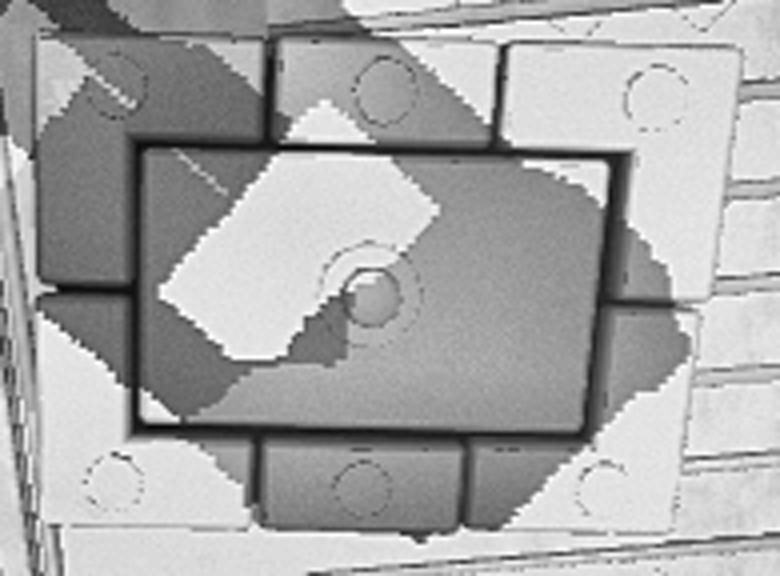

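```bash
cat > fit.py <<'E'
from h import *
from scipy.optimize import least_squares
c=np.load('w0.npy',allow_pickle=True).item();ct=camera_info('top')
loc=np.array([[-78,59],[0,59],[78,59],[-78,-59],[0,-59],[78,-59],[0,0]])/1000
wp=(np.array([[117,86],[385,91],[656,97],[114,482],[362,489],[604,492],[371,297]])+.5)/4-.5+[260,65]
tp=(np.array([[115,370],[127,228],[137,100],[325,402],[335,255],[347,125],[228,245]])+.5)/5-.5+[370,165]
def world(p): 
    x,y,a=p[:3];R=np.array([[np.cos(a),-np.sin(a)],[np.sin(a),np.cos(a)]])
    return np.c_[loc@R.T+[x,y],p[3:10]]
def res(p,full=False):
    P=world(p);r=np.array([proj('wrist',q,c) for q in P])-wp;t=np.array([proj('top',q,ct) for q in P])-tp
    if full:return r,t
    d=p[3:10]-p[10]   # zone spread prior 3 mm
    return np.r_[r.ravel(),.5*t.ravel(),d/.003*.3]
if __name__=='__main__':
    s=least_squares(res,[.5,-.29,0]+[.09]*8);r,t=res(s.x,True)
    print(s.x[:2],np.degrees(s.x[2]),s.x[3:]);print(r.round(1),t.round(1));print(world(s.x).round(4));np.save('fit.npy',s.x)
E
python3 fit.py
```

```text
[ 0.50270957 -0.28651737] -6.421169205354618 [0.08570494 0.09063416 0.09108866 0.09003959 0.0910074  0.0867593
 0.0867395  0.08885336]
[[-0.4 -0.2]
 [-0.   0.1]
 [-0.1  0.3]
 [ 0.1  0. ]
 [-0.  -0. ]
 [ 0.3 -0.1]
 [ 0.1  0.2]] [[-1.1 -0.5]
 [-0.3  0.6]
 [ 0.6 -0.5]
 [-0.9 -1.4]
 [-0.3  0.6]
 [-0.5  0.1]
 [ 0.   0.1]]
[[ 0.4318 -0.2192  0.0857]
 [ 0.5093 -0.2279  0.0906]
 [ 0.5868 -0.2366  0.0911]
 [ 0.4186 -0.3364  0.09  ]
 [ 0.4961 -0.3451  0.091 ]
 [ 0.5736 -0.3539  0.0868]
 [ 0.5027 -0.2865  0.0867]]
```

The two views agree to under a pixel. Proud marks are at z≈0.091 and home marks at z≈0.085, with two zones seemingly home, and the tub's yaw is -6.4°. I'll align and hover over the first corner, (-78,-59) in the tub frame, then press cautiously to learn the stiffness.

Request:
drive_tool(
  offset=[
    [0,0,0],
    [-0.57,-0.87,0],
    [0,0,1],
    [0,0,1],
    [0,0,1],
    [0,0,1],
    [0,0,0.8],
    [0,0,0.4],
    [0,0,0.15],
    [0,0,0],
  ],
  turn=[
    [0,0,0.25],
    [0,0,0],
    [0,0,0],
    [0,0,0],
    [0,0,0],
    [0,0,0],
    [0,0,0],
    [0,0,0],
    [0,0,0],
    [0,0,0],
  ],
  hand=[0,0,0,0,0,0,0,0,0,0],
)

```text
time_s: 3.9
position: [0.4187, -0.3365, 0.1055]
tool_rot: [[0.117, 0.993, 0.0], [0.993, -0.117, -0.0], [-0.0, 0.0, -1.0]]
ft_force: [-0.1, -0.1, 0.4]
grip_width: 0.0
gripper_force: 0.0
```

Request:
drive_tool(
  offset=[
    [0,0,0.1],
    [0,0,0.08],
    [0,0,0.06],
    [0,0,0.06],
    [0,0,0.05],
    [0,0,0.05],
    [0,0,0.04],
    [0,0,0],
    [0,0,0],
    [0,0,0],
  ],
  turn=[
    [0,0,0],
    [0,0,0],
    [0,0,0],
    [0,0,0],
    [0,0,0],
    [0,0,0],
    [0,0,0],
    [0,0,0],
    [0,0,0],
    [0,0,0],
  ],
  hand=[0,0,0,0,0,0,0,0,0,0],
)

```text
time_s: 5.15
position: [0.4186, -0.3365, 0.0877]
tool_rot: [[0.116, 0.993, -0.0], [0.993, -0.116, 0.0], [0.0, -0.0, -1.0]]
ft_force: [0.1, 0.7, -0.6]
grip_width: -0.0001
gripper_force: 0.0
```

Request:
drive_tool(
  offset=[
    [0,0,0.02],
    [0,0,0.02],
    [0,0,0.02],
    [0,0,0.02],
    [0,0,0],
    [0,0,0],
    [0,0,0],
    [0,0,0],
    [0,0,0],
    [0,0,0],
  ],
  turn=[
    [0,0,0],
    [0,0,0],
    [0,0,0],
    [0,0,0],
    [0,0,0],
    [0,0,0],
    [0,0,0],
    [0,0,0],
    [0,0,0],
    [0,0,0],
  ],
  hand=[0,0,0,0,0,0,0,0,0,0],
)

```text
time_s: 6.4
position: [0.4186, -0.3366, 0.0854]
tool_rot: [[0.116, 0.993, 0.0], [0.993, -0.116, -0.001], [-0.001, 0.0, -1.0]]
ft_force: [-2.3, 1.8, 8.4]
grip_width: 0.0001
gripper_force: 4.4
```

Request:
drive_tool(
  offset=[
    [0,0,0.02],
    [0,0,0.02],
    [0,0,0.01],
    [0,0,0],
    [0,0,0],
    [0,0,0],
    [0,0,0],
    [0,0,0],
    [0,0,0],
    [0,0,0],
  ],
  turn=[
    [0,0,0],
    [0,0,0],
    [0,0,0],
    [0,0,0],
    [0,0,0],
    [0,0,0],
    [0,0,0],
    [0,0,0],
    [0,0,0],
    [0,0,0],
  ],
  hand=[0,0,0,0,0,0,0,0,0,0],
)

```text
time_s: 7.65
position: [0.4186, -0.3368, 0.0851]
tool_rot: [[0.115, 0.993, 0.001], [0.993, -0.115, -0.002], [-0.002, 0.001, -1.0]]
ft_force: [-6.7, 3.9, 24.8]
grip_width: -0.0001
gripper_force: 12.3
```

At 25 N the tip moved only 0.3 mm, to z=0.085, so this zone is home. Next is the middle of the -y long side.

Request:
drive_tool(
  offset=[
    [0,0,-0.45],
    [0,0.95,0],
    [0,1.0,0],
    [0,0,0.15],
    [0,0,0.08],
    [0,0,0.06],
    [0,0,0.05],
    [0,0,0.05],
    [0,0,0.04],
    [0,0,0],
  ],
  turn=[
    [0,0,0],
    [0,0,0],
    [0,0,0],
    [0,0,0],
    [0,0,0],
    [0,0,0],
    [0,0,0],
    [0,0,0],
    [0,0,0],
    [0,0,0],
  ],
  hand=[0,0,0,0,0,0,0,0,0,0],
)

```text
time_s: 8.9
position: [0.4954, -0.3457, 0.0853]
tool_rot: [[0.116, 0.993, 0.001], [0.993, -0.116, -0.001], [-0.001, 0.001, -1.0]]
ft_force: [-4.2, 4.1, 16.7]
grip_width: 0.0003
gripper_force: 8.5
```

Request:
drive_tool(
  offset=[
    [0,0,0.02],
    [0,0,-0.46],
    [0,0.95,0],
    [0,1.0,0],
    [0,0,0.17],
    [0,0,0.08],
    [0,0,0.06],
    [0,0,0.06],
    [0,0,0.04],
    [0,0,0.03],
  ],
  turn=[
    [0,0,0],
    [0,0,0],
    [0,0,0],
    [0,0,0],
    [0,0,0],
    [0,0,0],
    [0,0,0],
    [0,0,0],
    [0,0,0],
    [0,0,0],
  ],
  hand=[0,0,0,0,0,0,0,0,0,0],
)

```text
time_s: 10.15
position: [0.5734, -0.3548, 0.0852]
tool_rot: [[0.116, 0.993, 0.001], [0.993, -0.116, -0.001], [-0.001, 0.001, -1.0]]
ft_force: [-4.8, 2.6, 15.1]
grip_width: 0.0001
gripper_force: 7.5
```

Request:
drive_tool(
  offset=[
    [0,0,0.02],
    [0,0,-0.46],
    [0.95,0,0],
    [1,0,0],
    [1,0,0],
    [0,0,0.2],
    [0,0,0.1],
    [0,0,0.06],
    [0,0,0.05],
    [0,0,0.03],
  ],
  turn=[
    [0,0,0],
    [0,0,0],
    [0,0,0],
    [0,0,0],
    [0,0,0],
    [0,0,0],
    [0,0,0],
    [0,0,0],
    [0,0,0],
    [0,0,0],
  ],
  hand=[0,0,0,0,0,0,0,0,0,0],
)

```text
time_s: 11.4
position: [0.5875, -0.2384, 0.0851]
tool_rot: [[0.117, 0.993, 0.002], [0.993, -0.117, -0.001], [-0.001, 0.002, -1.0]]
ft_force: [-3.9, 3.4, 19.8]
grip_width: -0.0004
gripper_force: 9.8
```

Request:
drive_tool(
  offset=[
    [0,0,0.01],
    [0,0,-0.46],
    [0.04,-0.95,0],
    [0,-1.0,0],
    [0,0,0.2],
    [0,0,0.08],
    [0,0,0.06],
    [0,0,0.06],
    [0,0,0.04],
    [0,0,0],
  ],
  turn=[
    [0,0,0],
    [0,0,0],
    [0,0,0],
    [0,0,0],
    [0,0,0],
    [0,0,0],
    [0,0,0],
    [0,0,0],
    [0,0,0],
    [0,0,0],
  ],
  hand=[0,0,0,0,0,0,0,0,0,0],
)

```text
time_s: 12.65
position: [0.5109, -0.2273, 0.0853]
tool_rot: [[0.116, 0.993, 0.002], [0.993, -0.116, -0.002], [-0.001, 0.002, -1.0]]
ft_force: [-4.8, 2.2, 17.5]
grip_width: 0.0002
gripper_force: 9.1
```

Request:
drive_tool(
  offset=[
    [0,0,0.02],
    [0,0,-0.46],
    [0,-0.95,0],
    [0,-1.0,0],
    [0,0,0.2],
    [0,0,0.08],
    [0,0,0.06],
    [0,0,0.05],
    [0,0,0.04],
    [0,0,0],
  ],
  turn=[
    [0,0,0],
    [0,0,0],
    [0,0,0],
    [0,0,0],
    [0,0,0],
    [0,0,0],
    [0,0,0],
    [0,0,0],
    [0,0,0],
    [0,0,0],
  ],
  hand=[0,0,0,0,0,0,0,0,0,0],
)

```text
time_s: 13.9
position: [0.433, -0.2177, 0.0853]
tool_rot: [[0.115, 0.993, 0.001], [0.993, -0.115, -0.001], [-0.001, 0.001, -1.0]]
ft_force: [-2.3, 3.7, 14.4]
grip_width: 0.0
gripper_force: 7.1
```

All six zones read z≈0.085 under load. I'll go up and check by camera before the vent.

Request:
drive_tool(
  offset=[
    [0,0,0.02],
    [0,0,-0.5],
    [0,0,-1],
    [0,0,-1],
    [0,0,-1],
    [-0.8,0.3,-1],
    [-0.8,0.3,-1],
    [-0.8,0.3,-0.4],
    [0,0,0],
    [0,0,0],
  ],
  turn=[
    [0,0,0],
    [0,0,0],
    [0,0,0],
    [0,0,0],
    [0,0,0],
    [0,0,0],
    [0,0,0],
    [0,0,0],
    [0,0,0],
    [0,0,0],
  ],
  hand=[0,0,0,0,0,0,0,0,0,0],
)

```text
time_s: 15.15
position: [0.457, -0.3165, 0.3186]
tool_rot: [[0.115, 0.993, -0.001], [0.993, -0.115, 0.001], [0.001, -0.001, -1.0]]
ft_force: [-0.5, 0.6, -0.8]
grip_width: -0.0
gripper_force: 0.0
```

```bash
python3 - <<'E'
from h import *
import cv2
c=camera_info('wrist');im=get_image('wrist');cv2.imwrite('pics/w1.png',im);np.save('w1.npy',c,allow_pickle=True)
s=np.load('fit.npy');from fit import world
P=world(s);P[:6,2]=.085
px=np.array([proj('wrist',q,c) for q in P]);print(observe()['position'],px.round(1))
x0,y0=px.min(0).astype(int)-25;print(x0,y0)
a=im[y0:y0+145,x0:x0+195]
g=cv2.createCLAHE(3,(4,4)).apply(cv2.cvtColor(a,cv2.COLOR_BGR2GRAY))
cv2.imwrite('pics/w1z.png',cv2.resize(g,None,fx=4,fy=4,interpolation=cv2.INTER_CUBIC))
E
```

```text
[ 0.45699513 -0.31627067  0.31869311] [[285.2  88.2]
 [352.   87.9]
 [418.8  87.6]
 [288.3 186.1]
 [349.3 185.9]
 [410.4 185.6]
 [350.8 139.2]]
260 62
```

View pics/w1z.png

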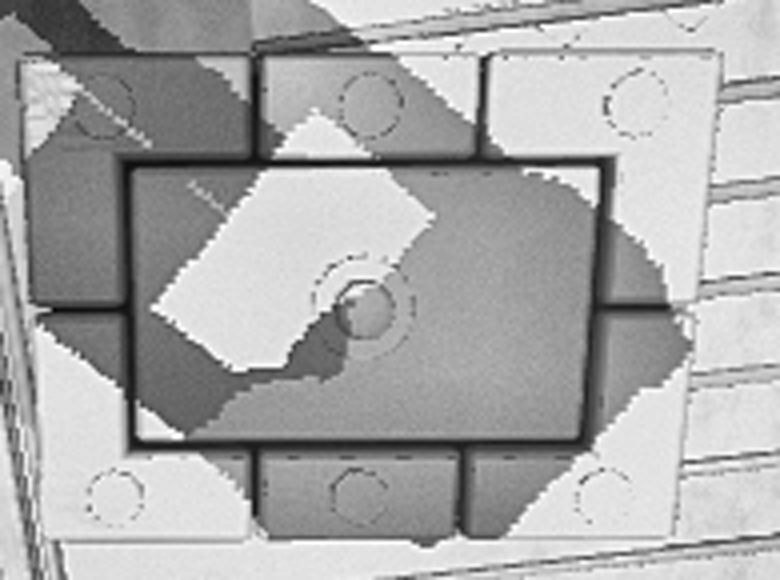

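The marks sit within 1 px of where home zones should appear: (286,88), (353,88), (419,88), (289,186), (350,186) and (411,186). The tub hasn't shifted, and the vent is open at (351,139). Now the vent.

Request:
drive_tool(
  offset=[
    [0.4,0.5,0],
    [0.47,0.55,0],
    [0,0,1],
    [0,0,1],
    [0,0,1],
    [0,0,1],
    [0,0,0.9],
    [0,0,0.4],
    [0,0,0.15],
    [0,0,0],
  ],
  turn=[
    [0,0,0],
    [0,0,0],
    [0,0,0],
    [0,0,0],
    [0,0,0],
    [0,0,0],
    [0,0,0],
    [0,0,0],
    [0,0,0],
    [0,0,0],
  ],
  hand=[0,0,0,0,0,0,0,0,0,0],
)

```text
time_s: 16.45
position: [0.5029, -0.287, 0.1016]
tool_rot: [[0.115, 0.993, 0.0], [0.993, -0.115, 0.0], [0.0, 0.0, -1.0]]
ft_force: [-0.4, -0.1, -1.4]
grip_width: 0.0003
gripper_force: 0.0
```

Request:
drive_tool(
  offset=[
    [0,0,0.1],
    [0,0,0.08],
    [0,0,0.06],
    [0,0,0.06],
    [0,0,0.05],
    [0,0,0.05],
    [0,0,0.04],
    [0,0,0.02],
    [0,0,0],
    [0,0,0],
  ],
  turn=[
    [0,0,0],
    [0,0,0],
    [0,0,0],
    [0,0,0],
    [0,0,0],
    [0,0,0],
    [0,0,0],
    [0,0,0],
    [0,0,0],
    [0,0,0],
  ],
  hand=[0,0,0,0,0,0,0,0,0,0],
)

```text
time_s: 17.7
position: [0.5028, -0.2874, 0.0828]
tool_rot: [[0.116, 0.993, -0.0], [0.993, -0.116, 0.0], [0.0, -0.0, -1.0]]
ft_force: [1.1, -0.4, -0.4]
grip_width: -0.0001
gripper_force: 0.0
```

Request:
drive_tool(
  offset=[
    [0,0,0.02],
    [0,0,0.02],
    [0,0,0.015],
    [0,0,0.015],
    [0,0,0],
    [0,0,0],
    [0,0,0],
    [0,0,0],
    [0,0,0],
    [0,0,0],
  ],
  turn=[
    [0,0,0],
    [0,0,0],
    [0,0,0],
    [0,0,0],
    [0,0,0],
    [0,0,0],
    [0,0,0],
    [0,0,0],
    [0,0,0],
    [0,0,0],
  ],
  hand=[0,0,0,0,0,0,0,0,0,0],
)

```text
time_s: 18.95
position: [0.5032, -0.2877, 0.0825]
tool_rot: [[0.116, 0.993, 0.002], [0.993, -0.116, -0.002], [-0.002, 0.002, -1.0]]
ft_force: [-4.1, 3.6, 18.7]
grip_width: -0.0002
gripper_force: 9.4
```

At 18.7 N the plug is stopped solid at z=0.0825, so it's in. I'll retreat and check.

Request:
drive_tool(
  offset=[
    [0,0,-0.4],
    [0,0,-1],
    [0,0,-1],
    [0,0,-1],
    [0,0,-1],
    [0,0,-1],
    [-0.47,-0.55,-0.5],
    [-0.4,-0.5,0],
    [0,0,0],
    [0,0,0],
  ],
  turn=[
    [0,0,0],
    [0,0,0],
    [0,0,0],
    [0,0,0],
    [0,0,0],
    [0,0,0],
    [0,0,0],
    [0,0,0],
    [0,0,0],
    [0,0,0],
  ],
  hand=[0,0,0,0,0,0,0,0,0,0],
)

```text
time_s: 20.2
position: [0.4574, -0.3169, 0.3162]
tool_rot: [[0.116, 0.993, 0.0], [0.993, -0.116, 0.0], [0.0, 0.0, -1.0]]
ft_force: [-0.6, -0.5, 0.7]
grip_width: -0.0003
gripper_force: 0.0
```

```bash
python3 - <<'E'
from h import *
import cv2
c=camera_info('wrist');im=get_image('wrist')
print(observe()['position'])
a=im[62:207,258:453]
g=cv2.createCLAHE(3,(4,4)).apply(cv2.cvtColor(a,cv2.COLOR_BGR2GRAY))
cv2.imwrite('pics/w2z.png',cv2.resize(g,None,fx=4,fy=4,interpolation=cv2.INTER_CUBIC))
E
```

```text
[ 0.45754855 -0.31677646  0.31604137]
```

View pics/w2z.png

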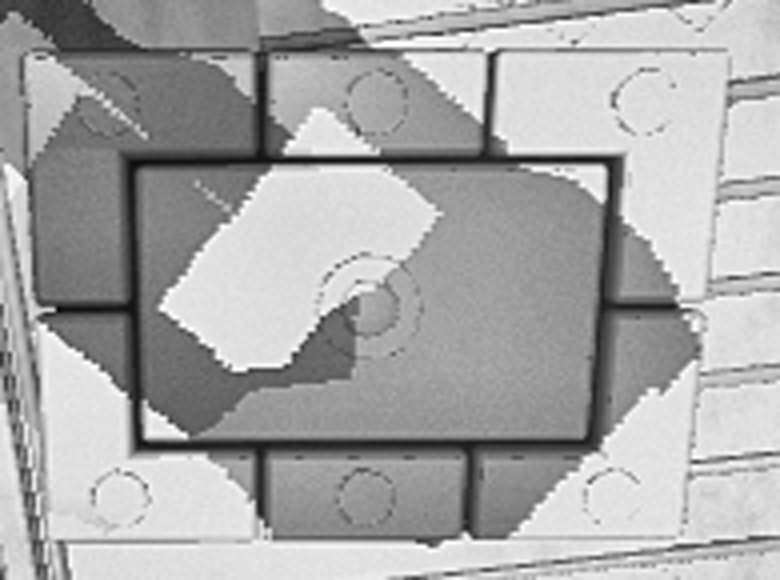

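The plug at crop (370,306) is now flush, with no dark side wall, and all six rim zones are level. I'm handing in.

```bash
python3 -c "
from rig import env
print(env.close_job())"
```

```text
the job is handed in; nothing more can be done
None
```

The tub is sealed: all six rim zones were pressed home, then the vent plug went in. The highest force I read was about 25 N, the tub hardly moved, and I handed the job in at about 20 s; no verdict came back.

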